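# Slide a sheet blank out over the end of a ledge

## Task

Get the sheet blank ready for deburring: push it back until its long side lies flat against the fence of the blue ledge, and along the fence until all of its yellow-painted end, and no more than that, sticks out over the open end of the ledge. Only push it with the fingers: do not lift or tip it, leave the black screw knob on the ledge and the tape roll, spanner and marker around it where they are, and finish clear of everything.

Things in the scene. Friction and masses are not known exactly. Their poses are not given: they have to be found in the camera images.
- ledge: fixed ledge, blue deck 150 mm (its x) by 300 mm (its y), deck top 60 mm above the bench. Origin: centre of its underside, on the bench. x points away from the robot (turned up to 0.25 rad), y to the left. A dark steel fence runs along the far side: inner face at ledge x = +75 mm, top 18 mm above the deck. The blank goes out over the open right-hand end, ledge y = -150 mm.
- blank: loose flat sheet blank on the deck, 90 mm (x) by 160 mm (y) by 6 mm, 0.16 to 0.32 kg; bare aluminium, but the last 40 mm at its -y (right-hand) end are painted yellow. Origin: centre of its underside; axes as the ledge's, skewed up to 0.12 rad. At the start its middle is 20 to 30 mm short of the fence, its yellow end 55 to 115 mm short of the ledge's end. Slides with dry friction, a few N.
- yellow_end (a point): middle of the blank's yellow end edge (blank frame x = 0, y = -80 mm, half its thickness up)
- far_corner_yellow (a point): the blank's corner nearest the fence at its yellow end (blank frame x = +45, y = -80 mm, half its thickness up)
- far_corner_bare (a point): the blank's corner nearest the fence at its bare end (blank frame x = +45, y = +80 mm, half its thickness up)
- star_knob: bystander: loose black screw knob with a tan tip, 33 mm across, 30 mm high, standing on the blue deck at the near corner of its right-hand end. The blank passes it with 20 to 25 mm to spare when it lies against the fence. Origin: centre of its underside.
- tape_roll: bystander: black tape roll, 62 mm across, 19 mm high, lying on the bench beyond the ledge's right-hand end. Origin: centre of its underside.
- spanner: bystander: combination spanner, 33 x 172 x 7 mm, on the bench in front of the ledge. Origin: centre of its underside, long axis y.
- marker: bystander: black and red marker pen, 131 mm long, 17 mm thick, on the bench beyond the ledge's left-hand end. Origin: centre of its underside, long axis y.

How it is judged (in metres and radians):
At the end, for the whole second after the job is handed in: the blank lies flat and still on the deck, both far corners within 5 mm of the fence, its yellow end 30 to 50 mm beyond the ledge's end (40 mm is exactly the painted part), and the knob, tape roll, spanner and marker within 15 mm of where they were (y of yellow_end in the frame of ledge between -0.2 and -0.18 m and x of each of far_corner_yellow, far_corner_bare in the frame of ledge above 0.07 m and z of blank in the frame of ledge between 0.057 and 0.063 m and angle between blank's own z axis and vertical below 0.04 rad and linear speed of blank below 0.01 m/s and distance of each of star_knob, tape_roll, spanner, marker from where it was at the start of the episode below 0.015 m); the robot touches nothing.
It fails at once if the blank is lifted off the deck by more than 8 mm (z of blank in the frame of ledge above 0.068 m).
It fails at once if the blank is tipped or falls off the ledge (angle between blank's own z axis and vertical above 0.15 rad or z of blank in the frame of ledge below 0.05 m).
It fails at once if the black screw knob, tape roll, spanner or marker is moved by more than 15 mm (distance of any of star_knob, tape_roll, spanner, marker from where it was at the start of the episode above 0.015 m).
It also fails if it takes over 48 s, if anything falls off the work surface, if the arm or the gripper's body presses on something with over 40 N, if the wrist force passes 120 N, or if a joint passes its speed limit or range.

## Robot

A 6-joint arm with a two-finger parallel gripper is mounted at the origin on a cart in front of the work surface, level with it; the furniture and walls round the work are solid. World frame = base frame: x ahead of the robot, y to its left, z up, the work surface at z = 0. Lengths are in mm, angles in rad, forces in N, time in s.
With the tool pointing down it reaches from about 400 to 925 mm from the base axis. Payload 12.5 kg.
Tool frame: the origin (TCP) lies at the very end of the fingers, on their centre line; the grasp point (between the pads) lies 19 mm behind it; z points along the fingers, y is the line along which they close (so a half turn about z gives the same grasp; the last joint's range is limited). The gripper opens to 95 mm and grips with 3 to 60 N. Pads are 20 mm wide; open, the fingers measure 119 mm over their backs; the gripper's body (75 mm by 180 mm) begins 59 mm behind the grasp point.
Start: joints at [1.203, 0.491, 1.559, -0, 1.092, -0.106], TCP at [161.744, 603.726, 214.661] pointing down, gripper open.
Joint ranges: [-3.1, 3.1], [-0.84, 2.19], [0.05, 2.79], [-1.13, 4.28], [0.06, 2.93], [-2.69, 2.69]. Speed limits (rad/s): [2.22, 2.22, 2.79, 3.14, 3.14, 3.14].

## Interface

Orientations are given as [roll, pitch, yaw] about the fixed x, y, z axes, in that order (R = Rz(yaw) Ry(pitch) Rx(roll)).
In Python, from cell import state, imaging, env, spot_in, mark_of gives the robot as it stands. The module is installed in compiled form; this text tells all that it offers.
- The arm moves only by the tool step_arm, never from a script. Its argument "increments" is a list of rows, each an object with "slide": the shift along the tool's x, y, z in m, a list of three; "roll": the turn about the tool's z in rad. A call has 1 to 5 rows; each row is the pose to reach, as a shift and turn from the pose commanded when the call began, along the tool's axes at that moment; what a row does not reach only later rows make up. A row lasts 1/8 s, in which the tool goes at most 62.5 mm and 10.7 degrees, less where a joint would pass 70% of its speed; a pose out of reach is approached as far as the arm can. A call with a gripper value outside its range is refused whole. "fingers" is the opening, from 0 (shut) to 1 (fully open), set as the call begins (left out, the last holds). The fingers move at their own pace and stop on an object; the grip force is fixed at half the most. Time passes only in rows, so rows that repeat a pose let the fingers close. It gives the time, the measured TCP pose, the force, the opening and the grip force at its end, in the units of the state.
- state(): the state, without advancing time (a new reading comes with each control period).
- imaging.read_camera(name): name is "scene" or "top" or "wrist"; returns a dict with "color" (400x640x3 uint8, red, green, blue), "z_map" (400x640 float32, mm along the optical axis (not along the pixel's ray), 0 where there is no reading), "intrinsics" (3x3 intrinsics, pixels), "distortion" ([k1, k2, p1, p2, k3] as OpenCV has them; the pictures are not rectified), "camera_from_world" (4x4, takes a point from world to camera coordinates). Camera axes: x right, y up, looking along -z (the intrinsics and any distortion apply to the point x, -y, -z); pixel columns grow to the right and rows downward; lengths in mm; the calibration is good to about 2 mm. A picture is of the moment at which its call begins.
- env.job_done(): hands the job in; it is judged then, once.
Trained networks look in the newest picture that a camera, given by its name, has taken for a name from the list of things; names that differ only in an ending like _2 or _b are one class to them, and where a whole thing is asked for, a point or a joint stands for the part that bears it (a point fixed in the world has none). Each returns a list of dicts, best first, with "confidence" (0 to 1); they miss things now and then, are a little off and sometimes report something else, mostly with a low value. They report only what shows in the picture. A call takes as long as a camera call.
- spot_in(camera, target): "bbox" ([left, top, right, bottom] in pixels, round what is visible of it).
- mark_of(camera, target): "uv" ([column, row] in pixels: a listed point, or the origin of a listed thing).
The state is a dict: "t": time; "joints": joint angles; "qvel": joint speeds; "tau": joint torques, N m; "eef_pos": TCP position; "tcp_rot": TCP orientation; "ft_force": force on the tool from outside, world axes, zero at the start; "moment": the same for the moment, N m; "opening": opening from 0.0 (shut) to 1.0 (fully open); "grip_force": force on a finger pad.
Only numpy, scipy, OpenCV 4.12 (cv2) and the standard library are available. Lean on these libraries where they do the work, as an engineer would, in place of code of your own. Each camera call takes 0.05 s, during which the arm holds its last target. There are 200 camera calls.

## Working session

There is one attempt and no reset: what is moved stays moved. The work goes in short steps, Python scripts to look and compute and a tool call to move; the robot and the scene stay as the last step left them, time stands still between calls to the robot, and variables do not carry over. Pictures are saved under pics/ and viewed, at most 10 in all, crops included, and the job is handed in when it is done.

Besides the shell and the picture viewer there is one more tool, called after "Call:" by a JSON object that holds its "op" and its "data", one argument or row to a line. step_arm: Moves the arm, as the interface text tells. Its arguments: {"type":"object","properties":{"increments":{"type":"array"},"fingers":{"type":"number"}},"required":["increments"]}

```bash
mkdir -p pics
cat > h.py <<'E'
import numpy as np, cv2
from cell import state, imaging, env, spot_in, mark_of
def ray(c,uv):
    p=cv2.undistortPoints(np.array([[uv]],float),c["intrinsics"],np.array(c["distortion"],float))[0,0]
    T=np.linalg.inv(c["camera_from_world"]); d=T[:3,:3]@np.array([p[0],-p[1],-1]); return T[:3,3],d
def at_z(c,uv,z):
    o,d=ray(c,uv); return (o+d*(z-o[2])/d[2])
def proj(c,P):
    P=np.atleast_2d(P); q=(c["camera_from_world"]@np.c_[P,np.ones(len(P))].T)[:3].T
    q=q*[1,-1,-1]
    return cv2.projectPoints(q,np.zeros(3),np.zeros(3),c["intrinsics"],np.array(c["distortion"],float))[0][:,0]
def cloud(c):
    z=c["z_map"]; v,u=np.indices(z.shape)
    p=cv2.undistortPoints(np.stack([u.ravel(),v.ravel()],1)[:,None].astype(float),c["intrinsics"],np.array(c["distortion"],float))[:,0]
    zz=z.ravel(); q=np.c_[p[:,0]*zz,-p[:,1]*zz,-zz,np.ones(zz.size)]
    return (q@np.linalg.inv(c["camera_from_world"]).T)[:,:3].reshape(*z.shape,3)
E
python3 - <<'E'
from h import *
np.set_printoptions(precision=1,suppress=True)
s=state(); print(s)
for n in("top","scene"):
    c=imaging.read_camera(n); cv2.imwrite(f"pics/{n}0.png",c["color"][...,::-1])
    for t,z in(("ledge",0),("blank",60),("yellow_end",63),("far_corner_yellow",63),("far_corner_bare",63),("star_knob",60),("tape_roll",0),("spanner",0),("marker",0)):
        for r in mark_of(n,t)[:2]: print(n,t,round(r["confidence"],2),np.array(r["uv"]),at_z(c,r["uv"],z))
E
```

```text
{'t': 0.0, 'joints': array([ 1.2,  0.5,  1.6, -0. ,  1.1, -0.1]), 'qvel': array([ 0., -0.,  0.,  0.,  0., -0.]), 'tau': array([  0. , -61.3, -25.8,   0.1,   0. ,  -0. ]), 'eef_pos': array([161.7, 603.5, 214.1]), 'tcp_rot': array([-3.1, -0. ,  2.9]), 'ft_force': array([ 0.1, -0.2, -0.3]), 'moment': array([-0.,  0., -0.]), 'grip_force': 0.0, 'opening': 1.0044067554673495}
top blank 0.55 [342.8 208.7] [544.4  53.7  60. ]
top yellow_end 0.6 [375.6 212.6] [536.4 -18.5  63. ]
top far_corner_yellow 0.64 [375.8 192.2] [581.8 -19.3  63. ]
top far_corner_bare 0.67 [303.  188.2] [588.8 142.5  63. ]
top star_knob 0.61 [403.9 244.6] [466.9 -80.8  60. ]
top tape_roll 0.7 [453.9 249.1] [ 458.2 -212.9    0. ]
top spanner 0.63 [333.6 275.3] [395.1  70.6   0. ]
top marker 0.87 [248.7 215.8] [531.  273.4   0. ]
scene ledge 0.64 [326.1 235.5] [543.6  47.7   0. ]
scene blank 0.96 [323.3 218. ] [542.5  59.9  60. ]
scene yellow_end 0.6 [337.1 236.2] [539.7  -8.1  63. ]
scene far_corner_yellow 0.19 [361.2 333.8] [ 446.5 -242.4   63. ]
scene far_corner_bare 0.64 [320.5 190.7] [584.  141.2  63. ]
scene star_knob 0.57 [323.3 269.9] [462.1 -70.2  60. ]
scene tape_roll 0.6 [358.9 330.6] [ 466.5 -212.6    0. ]
scene spanner 0.72 [278.3 187. ] [518.6 267.7   0. ]
scene marker 0.58 [282.5 187. ] [528.9 261.4   0. ]
```

View pics/top0.png

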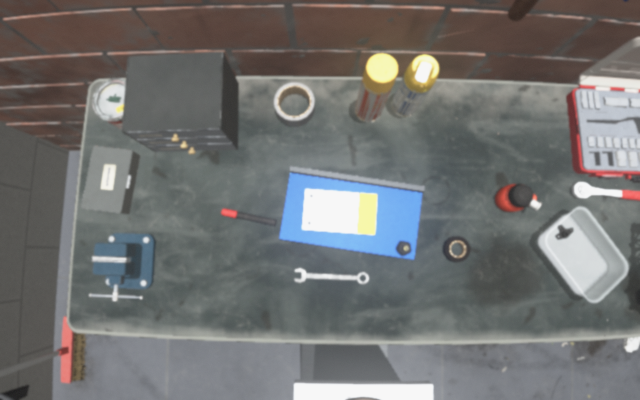

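View pics/scene0.png

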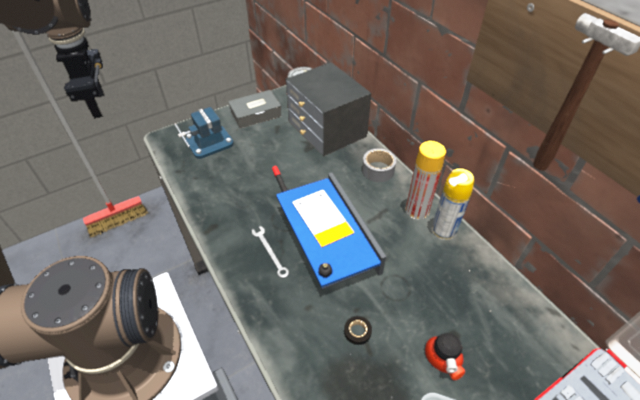

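The top view shows the ledge with corners near (291,170), (424,188), (415,258) and (280,238). The blank's yellow end is at about (377,213), the knob at (404,247), the spanner along row 277, and the marker at (250,216). The scene view agrees with this. Next I fit the ledge and blank by colour.

```bash
cat >> h.py <<'E'
def fit(n,pr=True):
    """ledge from blue (yaw,right end,...) and blank rect, world mm; returns dict"""
    c=imaging.read_camera(n); hsv=cv2.cvtColor(c["color"],cv2.COLOR_RGB2HSV)
    X=cloud(c); near=(X[...,2]>52)&(X[...,2]<76)&(abs(X[...,0]-540)<170)&(abs(X[...,1]-40)<220)
    blue=(hsv[...,0]>100)&(hsv[...,0]<125)&(hsv[...,1]>130)&near
    yel=(hsv[...,0]>20)&(hsv[...,0]<35)&(hsv[...,1]>110)&near
    whi=(hsv[...,1]<60)&(hsv[...,2]>150)&near
    def rect(m,z):
        m=cv2.morphologyEx(m.astype(np.uint8),cv2.MORPH_OPEN,np.ones((2,2)))
        cs=max(cv2.findContours(m,cv2.RETR_EXTERNAL,cv2.CHAIN_APPROX_NONE)[0],key=cv2.contourArea)[:,0]
        W=np.array([at_z(c,u,z)[:2] for u in cs.astype(float)]).astype(np.float32)
        return cv2.minAreaRect(W),W
    return c,rect(blue,60),rect(yel|whi,66),rect(yel,66)
E
python3 - <<'E'
from h import *
np.set_printoptions(precision=1,suppress=True)
for n in("top","scene"):
    c,*R=fit(n)
    for r,W in R: print(n,r,"\n",cv2.boxPoints(r))
    X=cloud(c)
    for t in("star_knob","tape_roll","spanner","marker"):
        for r in spot_in(n,t)[:1]: print(t,r["confidence"],np.array(r["bbox"]))
E
```

```text
Traceback (most recent call last):
  File "h.py", line 29, in fit
    return c,rect(blue,60),rect(yel|whi,66),rect(yel,66)
                                            ~~~~^^^^^^^^
  File "h.py", line 26, in rect
    cs=max(cv2.findContours(m,cv2.RETR_EXTERNAL,cv2.CHAIN_APPROX_NONE)[0],key=cv2.contourArea)[:,0]
       ~~~^^^^^^^^^^^^^^^^^^^^^^^^^^^^^^^^^^^^^^^^^^^^^^^^^^^^^^^^^^^^^^^^^^^^^^^^^^^^^^^^^^^^
ValueError: max() iterable argument is empty
```

```bash
python3 - <<'E'
from h import *
np.set_printoptions(precision=1,suppress=True)
c=imaging.read_camera("top"); hsv=cv2.cvtColor(c["color"],cv2.COLOR_RGB2HSV);X=cloud(c)
for u,v in((368,213),(340,210),(340,240),(404,240)): print(hsv[v,u],X[v,u],c["z_map"][v,u])
E
sed -i 's/(hsv\[...,1\]>110)&near/(hsv[...,1]>70)\&near/; s/(X\[...,2\]>52)&(X\[...,2\]<76)/(X[...,2]>35)\&(X[...,2]<95)/' h.py
python3 - <<'E'
from h import *
np.set_printoptions(precision=1,suppress=True)
for n in("top","scene"):
  try:
    c,*R=fit(n)
    for r,W in R: print(n,r,"\n",cv2.boxPoints(r))
  except Exception as e: print(n,e)
E
```

```text
[ 30  78 247] [535.   -1.4  65.8] 840.18243
[  0   0 247] [540.6  60.3  68.5] 839.232
[104 117 245] [475.4  59.5  61.2] 837.44116
[108 138 229] [477.  -81.2  60. ] 836.538
top ((512.5104370117188, -76.84517669677734), (75.45854949951172, 148.86058044433594), 82.25323486328125) 
 [[ 433.7 -104.2]
 [ 581.2 -124.3]
 [ 591.3  -49.5]
 [ 443.8  -29.4]]
top ((535.7587890625, 59.011322021484375), (163.231201171875, 93.54428100585938), 86.45042419433594) 
 [[484.  -19.6]
 [577.4 -25.3]
 [587.5 137.6]
 [494.1 143.4]]
top ((532.295654296875, -0.31479835510253906), (34.16128158569336, 83.84996795654297), 86.40335845947266) 
 [[489.4 -14.7]
 [573.1 -20. ]
 [575.2  14.1]
 [491.5  19.4]]
scene ((532.3726196289062, 30.05633544921875), (303.3351135253906, 154.41033935546875), 81.94760131835938) 
 [[ 434.7 -109.3]
 [ 587.6 -130.9]
 [ 630.1  169.4]
 [ 477.2  191. ]]
scene ((540.4158935546875, 57.95810317993164), (164.61190795898438, 93.20025634765625), 86.4887466430664) 
 [[488.9 -21.3]
 [581.9 -27. ]
 [592.  137.3]
 [498.9 143. ]]
scene ((536.3876342773438, -2.5094871520996094), (39.20537567138672, 89.80973052978516), 86.48573303222656) 
 [[490.4 -19.3]
 [580.  -24.8]
 [582.4  14.3]
 [492.8  19.8]]
```

```bash
cat >> h.py <<'E'
from scipy.spatial.transform import Rotation as Ro
L=dict(p=np.array([532.4,30.]),a=-0.14)   # ledge
def l2w(x,y):
    c,s=np.cos(L["a"]),np.sin(L["a"]); return L["p"]+[c*x-s*y,s*x+c*y]
def w2l(P):
    c,s=np.cos(L["a"]),np.sin(L["a"]); return (np.asarray(P)[...,:2]-L["p"])@np.array([[c,-s],[s,c]])
def go(x,y,z,yaw):
    s=state(); R=Ro.from_euler("xyz",s["tcp_rot"]).as_matrix()
    d=R.T@(np.r_[l2w(x,y),z]-s["eef_pos"])/1000
    dy=(yaw-s["tcp_rot"][2]+np.pi)%(2*np.pi)-np.pi
    print("tool slide",np.round(d,4),"roll",round(-dy,4),"n>=",np.linalg.norm(d)/.0625,"F",s["ft_force"],"tcp in ledge",w2l(s["eef_pos"]),s["eef_pos"][2],"t",s["t"])
E
python3 - <<'E'
from h import *
print(state()["tcp_rot"]); go(-20,20,250,np.pi-.14)
E
```

```text
[ 3.14144190e+00 -4.84476056e-06  2.87981023e+00]
tool slide [-0.4843 -0.4408 -0.0354] roll -0.1218 n>= 10.493004028738188 F [-0.88808412  0.49195922  0.09422769] tcp in ledge [-447.11544036  516.40201098] 214.67565257073022 t 1.2
```

Call:
{"op": "step_arm", "data": {
  "increments": [
    {"slide":[-0.04,-0.037,-0.01],"roll":-0.03},
    {"slide":[-0.08,-0.074,-0.02],"roll":-0.06},
    {"slide":[-0.12,-0.11,-0.03],"roll":-0.09},
    {"slide":[-0.16,-0.146,-0.035],"roll":-0.122},
    {"slide":[-0.2,-0.182,-0.035],"roll":-0.122}
  ]
}}

```text
t: 1.82
eef_pos: [308.6, 374.8, 250.2]
tcp_rot: [3.14, 0.001, 3.002]
ft_force: [0.1, 0.5, -0.5]
opening: 1.0
grip_force: 0.0
```

Run:
```python
from h import *
print(state()["tcp_rot"]); go(-20,20,250,np.pi-.14)
```

```text
[3.14045502e+00 8.83961777e-04 3.00248530e+00]
tool slide [-2.494e-01 -2.904e-01  1.000e-04] roll 0.0009 n>= 6.1255748268928905 F [ 0.08081042  0.51333688 -0.546692  ] tcp in ledge [-269.68705931  310.22272221] 250.24847152113892 t 1.825
```

Call:
{"op": "step_arm", "data": {
  "increments": [
    {"slide":[-0.04,-0.045,0]},
    {"slide":[-0.08,-0.09,0]},
    {"slide":[-0.12,-0.135,0]},
    {"slide":[-0.16,-0.18,0]},
    {"slide":[-0.2,-0.225,0]}
  ]
}}

```text
invalid input at $.increments[0]: expected keys slide, roll
```

Call:
{"op": "step_arm", "data": {
  "increments": [
    {"slide":[-0.03,-0.04,0]},
    {"slide":[-0.05,-0.065,0]},
    {"slide":[-0.05,-0.065,0]}
  ]
}}

```text
invalid input at $.increments[0]: expected keys slide, roll
```

Run:
```python
from h import *
np.set_printoptions(precision=1,suppress=True)
go(-56,29,150,np.pi-.14)
c=imaging.read_camera("wrist"); cv2.imwrite("pics/w1.png",c["color"][...,::-1])
hsv=cv2.cvtColor(c["color"],cv2.COLOR_RGB2HSV); print(hsv[200,320],c["z_map"][200,320])
for q in ((-75,-150),(75,-150),(75,150),(-75,150)): print(proj(c,np.r_[l2w(*q),60]))
```

```text
tool slide [-0.2 -0.3  0.1] roll 0.0009 n>= 5.874378479511146 F [ 0.1  0.5 -0.5] tcp in ledge [-269.7  310.2] 250.24847152113892 t 1.825
[ 84  33 109] 431.91168
[[-39.6 328.4]]
[[ -7.5 419.8]]
[[199.8 430.5]]
[[187. 336.]]
```

View pics/w1.png

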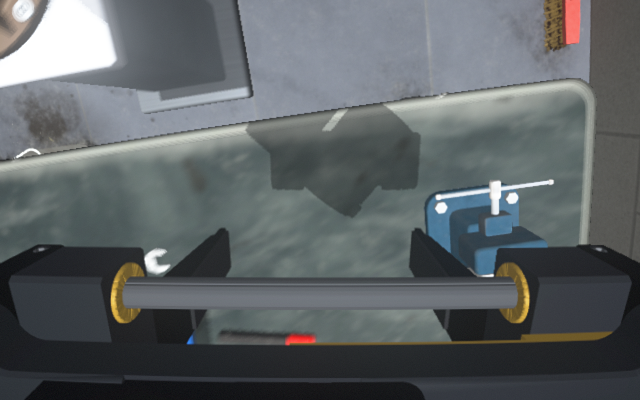

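The picture shows the wrist camera looking back toward the robot, with the gripper hiding the lower part. To see the ledge the tool has to be beyond it, so I'll move there while staying high.

Call:
{"op": "step_arm", "data": {
  "increments": [
    {"slide":[-0.045,-0.04,-0.01],"roll":0},
    {"slide":[-0.09,-0.08,-0.02],"roll":0},
    {"slide":[-0.135,-0.12,-0.03],"roll":0},
    {"slide":[-0.18,-0.16,-0.04],"roll":0},
    {"slide":[-0.225,-0.2,-0.05],"roll":0}
  ]
}}

```text
t: 2.5
eef_pos: [503.8, 145.1, 300.2]
tcp_rot: [3.141, 0.001, 3.002]
ft_force: [0.8, 1.4, 0.0]
opening: 0.998
grip_force: 0.0
```

Call:
{"op": "step_arm", "data": {
  "increments": [
    {"slide":[-0.045,-0.04,0],"roll":0},
    {"slide":[-0.09,-0.08,0],"roll":0},
    {"slide":[-0.135,-0.1,0],"roll":0},
    {"slide":[-0.15,-0.1,0],"roll":0},
    {"slide":[-0.15,-0.1,0],"roll":0}
  ]
}}

```text
t: 3.12
eef_pos: [637.8, 26.5, 298.9]
tcp_rot: [3.142, -0.001, 3.001]
ft_force: [-0.2, 0.6, -1.0]
opening: 0.997
grip_force: 0.0
```

```bash
sed -i 's/hsv\[...,1\]>130/hsv[...,1]>80/' h.py
python3 - <<'E'
from h import *
np.set_printoptions(precision=1,suppress=True)
go(-56,29,150,np.pi-.14)
c,*R=fit("wrist"); cv2.imwrite("pics/w2.png",c["color"][...,::-1])
for r,W in R: print(r,"\n",cv2.boxPoints(r))
for t,z in(("yellow_end",63),("far_corner_yellow",63),("far_corner_bare",63),("star_knob",60)):
    for r in mark_of("wrist",t)[:1]: print(t,round(r["confidence"],2),np.array(r["uv"]),at_z(c,r["uv"],z))
for q in ((-75,-150),(75,-150),(75,150),(-75,150)): print(proj(c,np.r_[l2w(*q),60]))
E
```

```text
tool slide [0.2 0.  0.1] roll -0.0005 n>= 3.5178213233845526 F [-0.2  0.6 -1. ] tcp in ledge [104.8  11.2] 298.85679884032413 t 3.125
((533.4336547851562, 37.56561279296875), (300.07879638671875, 150.33753967285156), 82.22442626953125) 
 [[ 438.7 -100.9]
 [ 587.6 -121.3]
 [ 628.2  176.1]
 [ 479.3  196.4]]
((540.6171264648438, 63.172698974609375), (160.0364990234375, 90.46846771240234), 86.60731506347656) 
 [[490.7 -14. ]
 [581.  -19.4]
 [590.5 140.4]
 [500.2 145.7]]
((537.0820922851562, 3.6615657806396484), (39.56196594238281, 89.52717590332031), 86.6727066040039) 
 [[491.2 -13.5]
 [580.6 -18.7]
 [582.9  20.8]
 [493.5  26. ]]
yellow_end 0.76 [269.1  87.3] [535.8 -15.9  63. ]
far_corner_yellow 0.96 [273.  126.9] [579.4 -19.   63. ]
far_corner_bare 0.7 [412.3 117.8] [591.3 140.4  63. ]
star_knob 0.75 [202.1  29.2] [464.1 -78.7  60. ]
[[171.    7.8]]
[[182.6 145.9]]
[[437.3 145.8]]
[[447.3   7.4]]
```

View pics/w2.png

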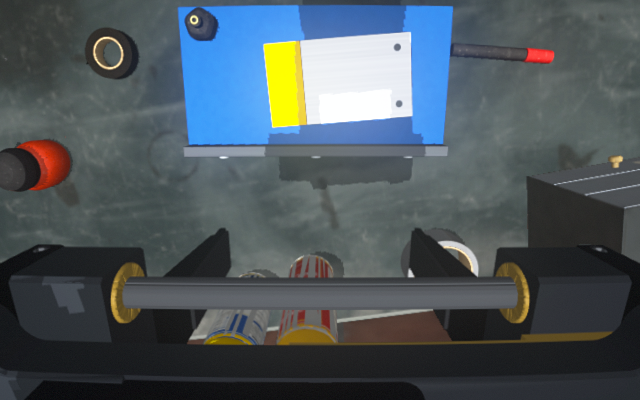

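The wrist view is clear: ledge corners are at about (180,8), (452,8), (447,146) and (183,146), and the blank lies skewed over columns 264–412. The rectangle fits match the true sizes to 0.5 mm, so I'll use this fit. I start with the push back, using both open fingers along the near long side.

```bash
sed -i 's/^L=.*/L=dict(p=np.array([533.4,37.6]),a=-0.1357)/' h.py
python3 - <<'E'
from h import *
np.set_printoptions(suppress=True)
go(-64,26,120,np.pi-.1357);go(-64,26,62.5,np.pi-.1357)
E
```

```text
tool slide [0.1679 0.0216 0.18  ] roll -0.0034 n>= 3.954037240095965 F [ 0.58104348 -0.40008498  0.35222102] tcp in ledge [103.78663005   3.84812694] 300.0801413208314 t 3.375
tool slide [0.168  0.0216 0.2375] roll -0.0034 n>= 4.66715864917307 F [ 0.58104348 -0.40008498  0.35222102] tcp in ledge [103.78663005   3.84812694] 300.0801413208314 t 3.375
```

Call:
{"op": "step_arm", "data": {
  "increments": [
    {"slide":[0.055,0.007,0.02],"roll":-0.004},
    {"slide":[0.11,0.014,0.045],"roll":-0.004},
    {"slide":[0.16,0.022,0.08],"roll":-0.004},
    {"slide":[0.168,0.022,0.135],"roll":-0.004},
    {"slide":[0.168,0.022,0.18],"roll":-0.004}
  ]
}}

```text
t: 4.0
eef_pos: [472.9, 72.6, 119.2]
tcp_rot: [3.141, 0.002, 3.007]
ft_force: [1.2, -0.7, -0.3]
opening: 1.004
grip_force: 0.0
```

Run:
```python
from h import *
np.set_printoptions(suppress=True)
go(-64,26,62.5,np.pi-.1357)
```

```text
tool slide [-0.0006 -0.0005  0.0567] roll 0.0011 n>= 0.9071341238990448 F [ 1.17737724 -0.65081733 -0.2993116 ] tcp in ledge [-64.69830241  26.52938593] 119.18911045665084 t 4.0
```

Call:
{"op": "step_arm", "data": {
  "increments": [
    {"slide":[0,0,0.03],"roll":0},
    {"slide":[0,0,0.05],"roll":0},
    {"slide":[0,0,0.057],"roll":0},
    {"slide":[0,0,0.057],"roll":0}
  ]
}}

```text
t: 4.5
eef_pos: [474.1, 72.2, 63.0]
tcp_rot: [3.141, 0.0, 3.006]
ft_force: [0.3, -0.7, 0.3]
opening: 0.999
grip_force: 0.0
```

Run:
```python
from h import *
np.set_printoptions(suppress=True)
go(-25,26,62.5,np.pi-.1357)
c=imaging.read_camera("wrist"); cv2.imwrite("pics/w3.png",c["color"][...,::-1])
go(-25,26,62.5,np.pi-.1357)
```

```text
tool slide [-0.0385 -0.0003  0.0005] roll 0.0002 n>= 0.6152742583852027 F [ 0.27738699 -0.66748491  0.32998883] tcp in ledge [-63.45092863  26.25395378] 62.970128424680404 t 4.5
tool slide [-0.0382 -0.0003  0.0009] roll 0.0002 n>= 0.6118944043616709 F [0.54121787 0.30176326 0.71421519] tcp in ledge [-63.23381021  26.25826931] 63.31652814243899 t 4.55
```

Call:
{"op": "step_arm", "data": {
  "increments": [
    {"slide":[-0.006,0,0],"roll":0},
    {"slide":[-0.011,0,0],"roll":0},
    {"slide":[-0.016,0,0],"roll":0},
    {"slide":[-0.021,0,0],"roll":0},
    {"slide":[-0.025,0,0],"roll":0}
  ]
}}

```text
t: 5.18
eef_pos: [499.0, 68.6, 62.6]
tcp_rot: [3.142, -0.0, 3.006]
ft_force: [-4.0, 0.9, 2.6]
opening: 0.997
grip_force: 1.7
```

Call:
{"op": "step_arm", "data": {
  "increments": [
    {"slide":[-0.003,0,0],"roll":0},
    {"slide":[-0.006,0,0],"roll":0},
    {"slide":[-0.009,0,0],"roll":0},
    {"slide":[-0.011,0,0],"roll":0}
  ]
}}

```text
t: 5.68
eef_pos: [509.0, 67.3, 62.5]
tcp_rot: [-3.142, -0.002, 3.006]
ft_force: [-10.9, 2.7, 6.8]
opening: 1.003
grip_force: 5.2
```

Run:
```python
from h import *
np.set_printoptions(precision=4,suppress=True)
go(-25,26,62.5,np.pi-.1357)
for n in("scene","top"):
    c,*R=fit(n)
    (C,S,A),W=R[1]; B=w2l(cv2.boxPoints(R[1][0])); print(n,C,S,A,B,"blue",R[0][0])
cv2.imwrite("pics/s4.png",cv2.resize(imaging.read_camera("scene")["color"][150:310,240:420,::-1],None,fx=3.5,fy=3.5))
```

```text
tool slide [-0.0032 -0.0001 -0.    ] roll -0.0003 n>= 0.05105024005198389 F [-10.9158   2.7476   6.7798] tcp in ledge [-28.1888  26.1064] 62.479669020088856 t 5.675
scene (570.8995971679688, 31.433143615722656) (289.0206298828125, 105.79227447509766) 82.0766830444336 [[ -15.2808 -145.41  ]
 [  90.5111 -145.6838]
 [  91.2591  143.3359]
 [ -14.5328  143.6096]] blue ((532.3701782226562, 29.507766723632812), (304.3699645996094, 155.561279296875), 82.2093734741211)Traceback (most recent call last):
  File "<stdin>", line 5, in <module>
  File "h.py", line 29, in fit
    return c,rect(blue,60),rect(yel|whi,66),rect(yel,66)
                                            ~~~~^^^^^^^^
  File "h.py", line 26, in rect
    cs=max(cv2.findContours(m,cv2.RETR_EXTERNAL,cv2.CHAIN_APPROX_NONE)[0],key=cv2.contourArea)[:,0]
       ~~~^^^^^^^^^^^^^^^^^^^^^^^^^^^^^^^^^^^^^^^^^^^^^^^^^^^^^^^^^^^^^^^^^^^^^^^^^^^^^^^^^^^^
ValueError: max() iterable argument is empty
```

Call:
{"op": "step_arm", "data": {
  "increments": [
    {"slide":[-0.001,0,0],"roll":0},
    {"slide":[-0.002,0,0],"roll":0},
    {"slide":[-0.002,0,0],"roll":0}
  ]
}}

```text
t: 6.15
eef_pos: [509.1, 67.3, 62.4]
tcp_rot: [-3.141, -0.006, 3.006]
ft_force: [-13.6, 3.3, 9.3]
opening: 0.997
grip_force: 7.0
```

Run:
```python
from h import *
cv2.imwrite("pics/s4.png",cv2.resize(imaging.read_camera("scene")["color"][150:310,240:420,::-1],None,fx=3.5,fy=3.5))
```

```text
(no output)
```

View pics/s4.png

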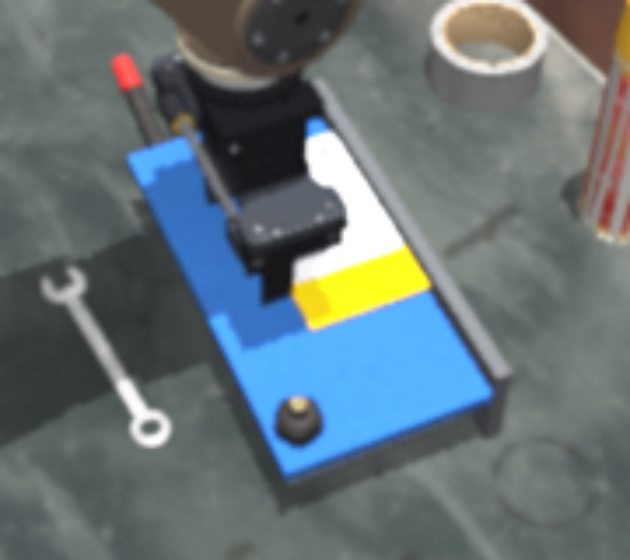

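The crop shows the blank lying along the fence, with its yellow end at about (370,290) in the crop. The tool stopped moving while the force rose, so it is seated. Next I retract, rise, turn 90° and partly close the fingers.

Call:
{"op": "step_arm", "data": {
  "increments": [
    {"slide":[0.008,0,0],"roll":0},
    {"slide":[0.012,0,0],"roll":0},
    {"slide":[0.012,0,-0.03],"roll":0},
    {"slide":[0.012,0,-0.07],"roll":0},
    {"slide":[0.012,0,-0.08],"roll":0}
  ]
}}

```text
t: 6.82
eef_pos: [501.0, 68.5, 144.6]
tcp_rot: [3.141, 0.004, 3.006]
ft_force: [0.2, 0.2, -0.2]
opening: 0.998
grip_force: 0.0
```

Run:
```python
from h import *
np.set_printoptions(precision=4,suppress=True)
print(state()["joints"]); go(27,140,140,np.pi-.1357)
```

```text
[ 0.0052  0.4133  1.9295  0.      0.7945 -1.4299]
tool slide [-0.0633  0.1138  0.005 ] roll -0.0 n>= 2.0846869335995533 F [ 0.1765  0.2278 -0.2063] tcp in ledge [-36.33    26.2278] 144.6325077339412 t 6.825
```

Call:
{"op": "step_arm", "data": {
  "fingers": 0.45,
  "increments": [
    {"slide":[-0.013,0.023,0],"roll":0.175},
    {"slide":[-0.026,0.046,0],"roll":0.35},
    {"slide":[-0.039,0.069,0],"roll":0.525},
    {"slide":[-0.052,0.092,0],"roll":0.7},
    {"slide":[-0.063,0.112,0],"roll":0.875}
  ]
}}

```text
t: 7.45
eef_pos: [577.9, 171.7, 141.7]
tcp_rot: [-3.141, -0.0, 2.125]
ft_force: [0.0, 1.0, -1.0]
opening: 0.531
grip_force: 0.0
```

Call:
{"op": "step_arm", "data": {
  "increments": [
    {"slide":[0,0,0],"roll":0.175},
    {"slide":[0,0,0],"roll":0.35},
    {"slide":[0,0,0],"roll":0.525},
    {"slide":[0,0,0],"roll":0.696},
    {"slide":[0,0,0],"roll":0.696}
  ]
}}

```text
t: 8.07
eef_pos: [577.4, 170.9, 141.8]
tcp_rot: [-3.141, 0.0, 1.436]
ft_force: [0.3, -1.0, -0.1]
opening: 0.455
grip_force: 0.0
```

Run:
```python
from h import *
np.set_printoptions(precision=4,suppress=True)
s=state();print(s["joints"],s["opening"]); go(27,133,62.7,np.pi/2-.1357)
c=imaging.read_camera("wrist"); cv2.imwrite("pics/w5.png",c["color"][...,::-1])
for n in ("scene","wrist"):
  if n!="wrist": c=imaging.read_camera(n)
  for t in("yellow_end","far_corner_yellow","far_corner_bare"):
    for r in mark_of(n,t)[:1]: print(n,t,round(r["confidence"],2),np.array(r["uv"]),w2l(at_z(c,r["uv"],63)))
```

```text
[0.1781 0.5387 1.6944 0.     0.9091 0.313 ] 0.4551427846986811
tool slide [-0.005   0.0015  0.0791] roll 0.0008 n>= 1.2690024051703694 F [ 0.3231 -0.9559 -0.1173] tcp in ledge [ 25.5213 138.0124] 141.84028972313266 t 8.075
scene yellow_end 0.58 [347.7 237.8] [ 33.727  -59.0711]
scene far_corner_yellow 0.77 [366.4 231.7] [ 83.5655 -60.8976]
scene far_corner_bare 0.78 [336.9 188.4] [79.4474 99.503 ]
```

View pics/w5.png

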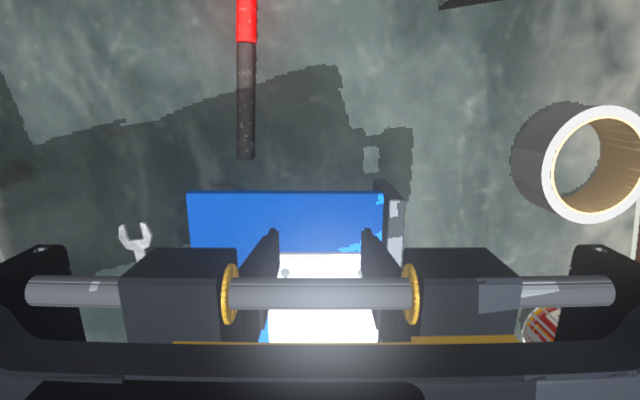

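The wrist view now looks toward +y. The blank's bare end edge is at about row 253 (columns 278–362), with deck visible beyond it. I'll check that edge's position before going down.

Run:
```python
from h import *
np.set_printoptions(precision=4,suppress=True)
c=imaging.read_camera("wrist")
for uv in((285,253),(355,253),(388,194),(188,194)): print(uv,w2l(at_z(c,uv,66 if uv[1]>200 else 60)))
```

```text
(285, 253) [ -0.4956 102.8895]
(355, 253) [ 53.0767 102.9594]
(388, 194) [ 77.188  147.9944]
(188, 194) [-73.2342 147.8232]
```

Call:
{"op": "step_arm", "data": {
  "increments": [
    {"slide":[-0.004,0.0015,0.03],"roll":0},
    {"slide":[-0.004,0.0015,0.05],"roll":0},
    {"slide":[-0.004,0.0015,0.055],"roll":0},
    {"slide":[-0.004,0.0015,0.055],"roll":0}
  ]
}}

```text
t: 9.02
eef_pos: [578.5, 166.9, 87.9]
tcp_rot: [3.142, -0.0, 1.435]
ft_force: [-0.6, 0.1, 0.5]
opening: 0.454
grip_force: 0.0
```

Call:
{"op": "step_arm", "data": {
  "increments": [
    {"slide":[0,0,0.015],"roll":0},
    {"slide":[0,0,0.0252],"roll":0},
    {"slide":[0,0,0.0252],"roll":0},
    {"slide":[-0.006,0,0.0252],"roll":0},
    {"slide":[-0.01,0,0.0252],"roll":0}
  ]
}}

```text
t: 9.65
eef_pos: [577.1, 156.5, 62.8]
tcp_rot: [3.141, -0.0, 1.435]
ft_force: [-0.1, 1.0, -0.2]
opening: 0.452
grip_force: 0.0
```

Run:
```python
from h import *
np.set_printoptions(precision=4,suppress=True)
go(27,0,62.7,np.pi/2-.1357)
```

```text
tool slide [-0.1237 -0.0002  0.    ] roll -0.0004 n>= 1.9788080696886252 F [-0.0779  1.0235 -0.152 ] tcp in ledge [ 27.2142 123.6753] 62.75658841920868 t 9.65
```

Call:
{"op": "step_arm", "data": {
  "increments": [
    {"slide":[-0.006,0,0],"roll":0},
    {"slide":[-0.012,0,0],"roll":0},
    {"slide":[-0.018,0,0],"roll":0},
    {"slide":[-0.024,0,0],"roll":0},
    {"slide":[-0.03,0,0],"roll":0}
  ]
}}

```text
t: 10.28
eef_pos: [573.0, 126.9, 62.5]
tcp_rot: [3.141, -0.0, 1.435]
ft_force: [0.6, 2.5, 2.1]
opening: 0.448
grip_force: 1.4
```

Call:
{"op": "step_arm", "data": {
  "increments": [
    {"slide":[-0.006,0,0],"roll":0},
    {"slide":[-0.012,0,0],"roll":0},
    {"slide":[-0.018,0,0],"roll":0},
    {"slide":[-0.024,0,0],"roll":0},
    {"slide":[-0.03,0,0],"roll":0}
  ]
}}

```text
t: 10.9
eef_pos: [568.9, 97.1, 62.5]
tcp_rot: [3.141, -0.0, 1.435]
ft_force: [0.3, 3.9, 3.3]
opening: 0.448
grip_force: 1.8
```

Run:
```python
from h import *
np.set_printoptions(precision=4,suppress=True)
go(27,-4,62.7,np.pi/2-.1357)
cv2.imwrite("pics/s6.png",cv2.resize(imaging.read_camera("scene")["color"][150:310,240:420,::-1],None,fx=3.5,fy=3.5))
```

```text
tool slide [-0.0677 -0.0001 -0.0002] roll -0.0003 n>= 1.0839161081076398 F [0.2758 3.8806 3.2779] tcp in ledge [27.0779 63.7444] 62.48850753683919 t 10.9
```

View pics/s6.png

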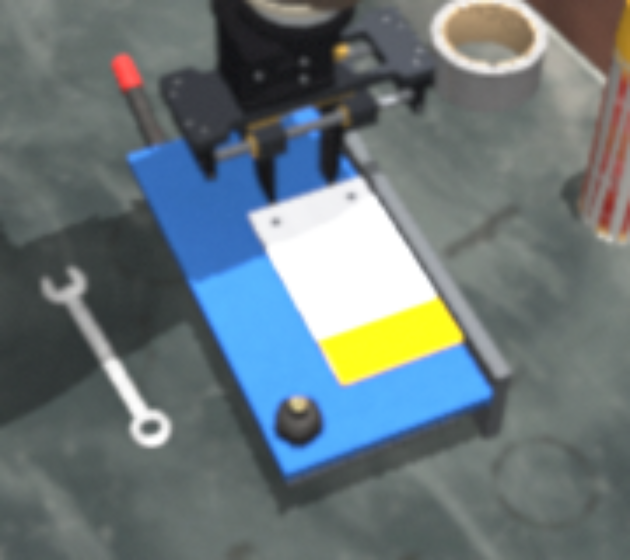

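The crop shows the blank still along the fence, its yellow end at about (400,360) in the crop and well clear of the knob at (298,418). I continue the push.

Call:
{"op": "step_arm", "data": {
  "increments": [
    {"slide":[-0.007,0,0],"roll":0},
    {"slide":[-0.014,0,0],"roll":0},
    {"slide":[-0.021,0,0],"roll":0},
    {"slide":[-0.028,0,0],"roll":0},
    {"slide":[-0.034,0,0],"roll":0}
  ]
}}

```text
t: 11.58
eef_pos: [564.1, 63.2, 62.4]
tcp_rot: [-3.141, -0.0, 1.435]
ft_force: [-0.1, 2.4, 1.5]
opening: 0.451
grip_force: 1.2
```

Call:
{"op": "step_arm", "data": {
  "increments": [
    {"slide":[-0.007,0,0],"roll":0},
    {"slide":[-0.014,0,0],"roll":0},
    {"slide":[-0.021,0,0],"roll":0},
    {"slide":[-0.028,0,0],"roll":0},
    {"slide":[-0.034,0,0],"roll":0}
  ]
}}

```text
t: 12.2
eef_pos: [559.5, 29.6, 62.4]
tcp_rot: [-3.141, -0.0, 1.435]
ft_force: [-0.2, 2.6, 0.3]
opening: 0.448
grip_force: 1.1
```

Run:
```python
from h import *
np.set_printoptions(precision=4,suppress=True)
go(27,-17,62.7,np.pi/2-.1357)
cs=imaging.read_camera("scene")
cv2.imwrite("pics/s7.png",cv2.resize(cs["color"][150:310,240:420,::-1],None,fx=3.5,fy=3.5))
for t in("yellow_end","far_corner_yellow","far_corner_bare"):
    for r in mark_of("scene",t)[:1]: print(t,round(r["confidence"],2),np.array(r["uv"]),w2l(at_z(cs,r["uv"],63)))
```

```text
tool slide [-0.0126  0.     -0.0003] roll -0.0004 n>= 0.20175247784588024 F [-0.2481  2.5519  0.2683] tcp in ledge [26.9774 -4.394 ] 62.40432587990924 t 12.2
yellow_end 0.87 [367.7 274.9] [  29.2113 -170.5938]
far_corner_yellow 0.91 [388.  271.4] [  75.5661 -181.0502]
far_corner_bare 0.87 [354.6 220.3] [ 73.3448 -17.2862]
```

View pics/s7.png

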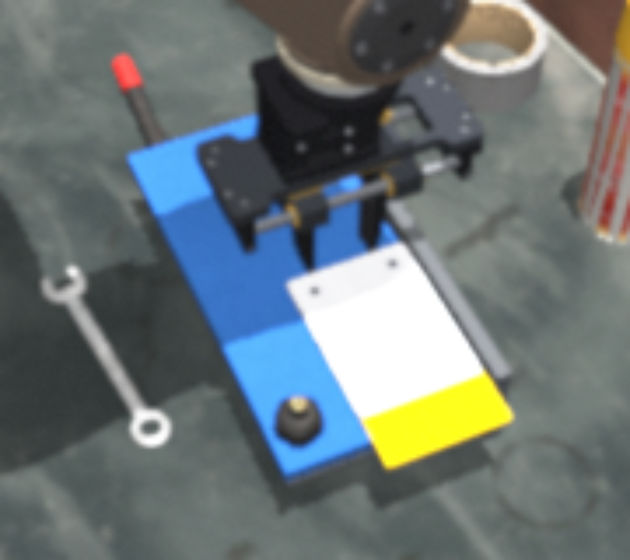

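The crop shows the yellow end hanging out with a thin strip of yellow still over the deck, so it needs about 12 mm more. I push 11 mm, back off, rise and measure.

Call:
{"op": "step_arm", "data": {
  "increments": [
    {"slide":[-0.004,0,0],"roll":0},
    {"slide":[-0.008,0,0],"roll":0},
    {"slide":[-0.011,0,0],"roll":0},
    {"slide":[-0.011,0,0],"roll":0}
  ]
}}

```text
t: 12.9
eef_pos: [558.1, 18.9, 62.4]
tcp_rot: [3.142, 0.0, 1.435]
ft_force: [-0.0, 1.1, 0.1]
opening: 0.451
grip_force: 0.0
```

Call:
{"op": "step_arm", "data": {
  "increments": [
    {"slide":[0.006,0,0],"roll":0},
    {"slide":[0.012,0,-0.01],"roll":0},
    {"slide":[0.02,0,-0.05],"roll":0},
    {"slide":[0.02,0,-0.1],"roll":0},
    {"slide":[0.02,0,-0.15],"roll":0}
  ]
}}

```text
t: 13.52
eef_pos: [560.7, 39.6, 214.7]
tcp_rot: [3.141, -0.0, 1.436]
ft_force: [0.6, -0.1, 0.9]
opening: 0.451
grip_force: 0.0
```

Run:
```python
from h import *
np.set_printoptions(precision=4,suppress=True)
go(105,10,300,np.pi-.1357)
```

```text
tool slide [ 0.0043  0.0783 -0.0853] roll -1.5704 n>= 1.8532672059238082 F [ 0.629  -0.1298  0.89  ] tcp in ledge [26.7528  5.6834] 214.7055235595021 t 13.525
```

Call:
{"op": "step_arm", "data": {
  "increments": [
    {"slide":[-0.01,0.016,-0.02],"roll":-0.175},
    {"slide":[-0.02,0.032,-0.04],"roll":-0.35},
    {"slide":[-0.03,0.048,-0.06],"roll":-0.525},
    {"slide":[-0.04,0.064,-0.075],"roll":-0.7},
    {"slide":[-0.05,0.078,-0.085],"roll":-0.875}
  ]
}}

```text
t: 14.15
eef_pos: [631.8, -21.0, 299.0]
tcp_rot: [3.141, 0.001, 2.316]
ft_force: [0.1, 0.3, -0.0]
opening: 0.448
grip_force: 0.0
```

Call:
{"op": "step_arm", "data": {
  "increments": [
    {"slide":[0,0,0],"roll":-0.175},
    {"slide":[0,0,0],"roll":-0.35},
    {"slide":[0,0,0],"roll":-0.525},
    {"slide":[0,0,0],"roll":-0.695},
    {"slide":[0,0,0],"roll":-0.695}
  ]
}}

```text
t: 14.78
eef_pos: [631.3, -20.6, 298.1]
tcp_rot: [3.142, 0.0, 3.004]
ft_force: [-0.3, 0.8, -0.6]
opening: 0.449
grip_force: 0.0
```

Run:
```python
from h import *
np.set_printoptions(precision=2,suppress=True)
c,*R=fit("wrist"); cv2.imwrite("pics/w8.png",c["color"][...,::-1])
for r,W in R: print(r,"\n",w2l(cv2.boxPoints(r)))
for t,z in(("yellow_end",63),("far_corner_yellow",63),("far_corner_bare",63),("star_knob",60)):
    for r in mark_of("wrist",t)[:1]: print(t,round(r["confidence"],2),np.array(r["uv"]),w2l(at_z(c,r["uv"],z)))
for q in ((-75,-150),(75,-150),(75,150),(-75,150)): print(proj(c,np.r_[l2w(*q),60]))
```

```text
((534.3712768554688, 37.4964599609375), (299.7284851074219, 151.82582092285156), 82.17797088623047) 
 [[ -75.06 -149.77]
 [  76.77 -149.9 ]
 [  77.01  149.83]
 [ -74.81  149.96]]
((555.4196166992188, -72.21492004394531), (160.04055786132812, 104.66277313232422), 81.84416961669922) 
 [[ -16.19 -185.5 ]
 [  88.47 -186.19]
 [  89.54  -26.16]
 [ -15.13  -25.46]]
((539.5189819335938, -130.49917602539062), (40.14274597167969, 89.7247314453125), 81.87259674072266) 
 [[ -16.18 -185.52]
 [  73.54 -186.07]
 [  73.79 -145.93]
 [ -15.93 -145.38]]
yellow_end 0.77 [195.2 104.5] [  28.06 -185.17]
far_corner_yellow 0.94 [196.9 145.6] [  74.53 -187.1 ]
far_corner_bare 0.83 [338.9 141.8] [ 70.75 -21.76]
star_knob 0.87 [246.8  26.5] [ -54.14 -123.1 ]
[[221.17   6.25]]
[[229.14 145.55]]
[[483.93 145.67]]
[[497.61   7.9 ]]
```

View pics/w8.png

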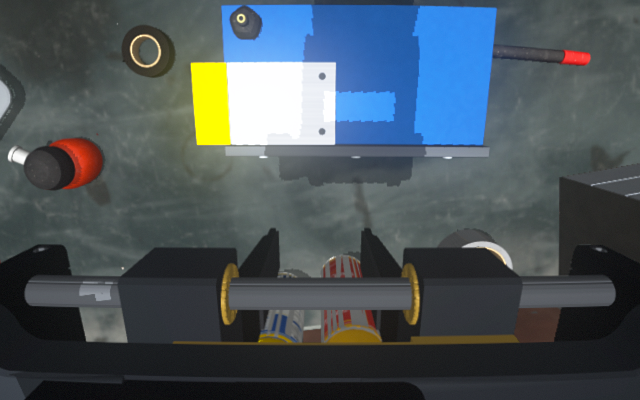

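The wrist view shows the blank flat along the fence, with the yellow/white line (column 229) at the ledge end. By measurement the yellow end is at y = -186 mm and the far corners at x ≈ 73.5–74.5 mm. The knob has not moved and the tool is clear, so all values are well inside the limits and I hand it in.

```bash
python3 -c "
from h import *
print(env.job_done())"
```

```text
the job is handed in; nothing more can be done
None
```

The job is handed in, though the hand-in returned no verdict: by my last measurement the blank lies flat along the fence with about 36 mm of its 40 mm yellow end out over the ledge's end (30 to 50 mm allowed), the knob is where it was, the tape roll, spanner and marker look untouched in the pictures (not re-measured), and the arm is clear of everything.

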